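# Press the push nut onto the reading stand's pivot pin

## Task

The back leg of the folded reading stand is held on its upright pivot pin by a toothed push nut, which now lies on the round coaster. Pick up the nut, start it flange down on the pin and press it straight down until it bites and has squeezed the spring washer under it flat, feeling for the firm stop and not forcing it past that; then let go. Leave the pill organizer, tumbler, keychain pillbox and hair clip where they are.

Things in the scene. Friction and masses are not known exactly. Their poses are not given: they have to be found in the camera images.
- nut: dark steel toothed push nut, flange down on the coaster, 30 g: flange 34 mm wide, 3 mm thick; on it a round collar 24 mm wide up to 18 mm above the underside (grip the collar); open right through. From below: mouth 13 mm wide, 3 mm deep, then teeth 3 to 7 mm above the underside with a 9 mm bore that grips the pin, above them a 15 mm bore. Origin: centre of the underside; z up the bore
- stand: aluminium reading stand lying folded, fixed: plate 200 x 130 mm, upper face 10 mm above the table top, a ledge 22 mm high along its -x edge. Origin: under the plate's centre at table height; x along the 200 mm. Its pivot pin stands upright at x 30, y 15 mm; on the pin sit the eye (34 mm round) of the back leg, a flat bar running off to one side, and on the eye the spring washer
- pin_tip (a point): tip of the plain steel pivot pin, 56 mm above the table top: pin 10 mm in diameter, tapered over its uppermost 9 mm, rising 46 mm above the plate. Sliding the nut down it takes about 6 to 10 N all the way; the nut stays where it is left
- washer (a joint): travel of the spring washer, a steel disc 33 mm wide, 2 mm thick round the pin, on which the flange bears: 0 = free, 0.004 m = flat on the leg's eye, a firm stop. It pushes back with 1 N at first, 4 N when flat; over 25 N spoils it. Its height is not known beforehand (spacers under the leg differ): the free disc's upper face lies 14 to 26 mm above the plate, 20 to 32 mm below the pin tip
- coaster: round bamboo coaster, 94 mm wide and 6 mm thick, fixed, under the nut. Origin: centre of the underside
- organizer: two-tone plastic morning-and-evening pill organizer, 60 x 154 x 27 mm, bystander. Origin: centre of the underside
- tumbler: empty glass tumbler, 70 mm wide, 95 mm high, bystander. Origin: centre of the underside
- pillbox: plastic pillbox keychain, a lying capsule 20 mm thick and 50 mm long with a wire ring, bystander. Origin: centre of the underside
- hairclip: silver metal hair clip, 62 x 12 x 10 mm, bystander. Origin: centre of the underside
Not all that is in view belongs to the job. Several things have the shape of the nut; the one meant has the colours described above.

How it is judged:
By the outcome, as a careful person would: the job done as asked, in the order asked, and still so for the second after the job is handed in, with the robot touching nothing.
It also fails if it takes over 38 s, if anything falls off the work surface, if the arm or the gripper's body presses on something with over 40 N, if the wrist force passes 120 N, or if a joint passes its speed limit or range.

## Robot

A 6-joint arm with a two-finger parallel gripper is mounted at the origin on the work surface. World frame = base frame: x ahead of the robot, y to its left, z up, the work surface at z = 0. Lengths are in mm, angles in rad, forces in N, time in s.
With the tool pointing down it reaches from about 350 to 875 mm from the base axis. Payload 4.2 kg.
Tool frame: the origin (TCP) lies at the very end of the fingers, on their centre line; the grasp point (between the pads) lies 19 mm behind it (pinch_z is the distance from the TCP to the grasp point, in mm); z points along the fingers, y is the line along which they close (so a half turn about z gives the same grasp; the last joint's range is limited). The gripper opens to 85 mm and grips with 20 to 120 N. Pads are 22 mm wide; open, the fingers measure 114 mm over their backs; the gripper's body (76 mm by 85 mm) begins 54 mm behind the grasp point. The pads swing forward as they close: fully open they stand 13 mm farther back than shut.
Start: joints at [1.434, 0.385, 0.008, 0, -1.194, -0.259], TCP at [240.933, 576.672, 231.312] pointing down, gripper open.
Joint ranges: [-3.14, 3.14], [-1.21, 2.06], [-1.07, 1.41], [-3.16, 2.05], [-2.99, -0.16], [-3.1, 3.1]. Speed limits (rad/s): [2.79, 2.79, 3.14, 3.14, 3.14, 3.14].

## Interface

Orientations are given as a unit quaternion [x, y, z, w].
In Python, from bench import * gives the robot as it stands.
- The arm moves only by the tool arm_command, never from a script. Its argument "steps" is one flat list of numbers, 4 for each row, row after row: the shift along the tool's x, y, z in m, then the turn about the tool's z in rad. In form: [tx, ty, tz, roll, tx, ty, tz, roll, ...]. A call has 1 to 20 rows; each row shifts and turns the commanded pose from where the row before left it, along the tool's axes as they then stand; what a row does not reach is not made up. A row lasts 1/8 s, in which the tool goes at most 62.5 mm and 10.7 degrees, less where a joint would pass 70% of its speed; a pose out of reach is approached as far as the arm can. A call with a gripper value outside its range is refused whole. "grip" is the finger opening in m, from 0 to 0.0854, set as the call begins (left out, the last holds). The fingers move at their own pace and stop on an object; the grip force is fixed at half the most. Time passes only in rows, so rows that do not move let the fingers close. It gives the time, the measured TCP pose, the force, the opening and the grip force at its end, in the units of the state.
- read_state(): the state, without advancing time (a new reading comes with each control period).
- get_image(name): name is "scene" or "top" or "wrist"; returns the picture (420x560x3 uint8, red, green, blue); there is no depth.
- get_calibration(name): a dict with "camera_matrix" (3x3 intrinsics, pixels), "cam_to_world" (4x4, takes a point from camera to world coordinates). Camera axes: x right, y down, z forward; pixel columns grow to the right and rows downward; lengths in mm; the calibration is good to about 2 mm. A picture is of the moment at which its call begins: read the wrist's pose just before it. get_calibration takes no time and is no camera call; for the wrist camera it gives the pose at the moment of the call.
- job_done(): hands the job in; it is judged then, once.
The state is a dict: "clock": time; "joints": joint angles; "joint_vel": joint speeds; "joint_efforts": joint torques, N m; "position": TCP position; "ee_rot": TCP orientation; "contact_force": force on the tool from outside, world axes, zero at the start; "wrist_torque": the same for the moment, N m; "gripper_width": finger opening in mm; "grasp_force": force on a finger pad.
Only numpy, scipy, OpenCV 4.12 (cv2) and the standard library are available. Lean on these libraries where they do the work, as an engineer would, in place of code of your own. Each camera call takes 0.05 s, during which the arm holds its last target. There are 200 camera calls.

## Working session

There is one attempt and no reset: what is moved stays moved. The work goes in short steps, Python scripts to look and compute and a tool call to move; the robot and the scene stay as the last step left them, time stands still between calls to the robot, and variables do not carry over. Pictures are saved under pics/ and viewed, at most 10 in all, crops included, and the job is handed in when it is done.

Besides the shell and the picture viewer there is one more tool, called after ">>>" as name(argument=value, ...) on one line, values as JSON. arm_command: Moves the arm, as the interface text tells. Its arguments: {"type":"object","properties":{"steps":{"type":"array","items":{"type":"number"}},"grip":{"type":"number"}},"required":["steps"]}

```bash
mkdir -p pics; cat > h.py <<'E'
from bench import *
import numpy as np, cv2
def shot(n,f):
    c=get_calibration(n); im=np.array(get_image(n)); cv2.imwrite('pics/'+f,im[:,:,::-1]); return im,c
def ray(c,u,v):
    K=np.array(c["camera_matrix"]);T=np.array(c["cam_to_world"])
    d=T[:3,:3]@np.linalg.solve(K,[u,v,1.]); return T[:3,3],d
def onz(c,u,v,z):
    o,d=ray(c,u,v); return o+d*(z-o[2])/d[2]
def proj(c,p):
    K=np.array(c["camera_matrix"]);T=np.linalg.inv(np.array(c["cam_to_world"]))
    q=K@(T[:3,:3]@np.array(p,float)+T[:3,3]); return q[:2]/q[2]
E
python3 - <<'E'
from h import *
a,c=shot('top','top0.png');b,d=shot('scene','sc0.png')
print(c["cam_to_world"],d["cam_to_world"],c["camera_matrix"]); s=read_state();print(s)
E
```

```text
[[ 2.12138823e-02 -9.96923130e-01  7.54602118e-02  5.40981324e+02]
 [-9.99755529e-01 -2.16235361e-02 -4.61577152e-03 -2.06960702e+00]
 [ 6.23328601e-03 -7.53438455e-02 -9.97138130e-01  1.05501702e+03]
 [ 0.00000000e+00  0.00000000e+00  0.00000000e+00  1.00000000e+00]] [[ 6.89926536e-01  5.03308562e-01 -5.20270954e-01  9.86440295e+02]
 [ 7.23770308e-01 -4.67152070e-01  5.07863648e-01 -3.39176449e+02]
 [ 1.25664686e-02 -7.26945276e-01 -6.86580403e-01  5.48191331e+02]
 [ 0.00000000e+00  0.00000000e+00  0.00000000e+00  1.00000000e+00]] [[446.56099954   0.         277.15315626]
 [  0.         446.56099954 203.82379068]
 [  0.           0.           1.        ]]
{'clock': 0.1, 'joints': array([ 1.43359852e+00,  3.85470469e-01,  6.77395711e-03, -4.24554353e-04,
       -1.19397565e+00, -2.58611214e-01]), 'joint_vel': array([-0.00058971, -0.00168716,  0.00241395,  0.00151863, -0.00062029,
       -0.0001323 ]), 'joint_efforts': array([-3.46535435e-04, -3.93317485e+01,  1.88930190e+01,  4.19798210e+00,
       -2.56827778e-03,  7.17435285e-06]), 'position': array([240.75283568, 576.21789274, 230.34254441]), 'ee_rot': array([ 9.80464888e-01, -1.96691854e-01, -1.40044069e-04,  9.48157983e-04]), 'contact_force': array([1.04321104, 0.29730612, 0.19460598]), 'wrist_torque': array([-0.02810244,  0.0272348 ,  0.02300152]), 'grasp_force': 0.0, 'gripper_width': 85.46194912716162}
```

View pics/top0.png

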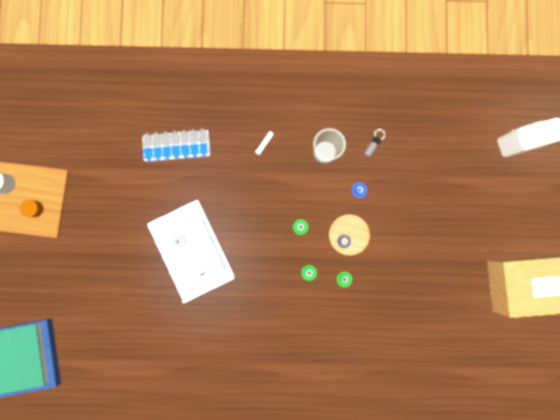

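View pics/sc0.png

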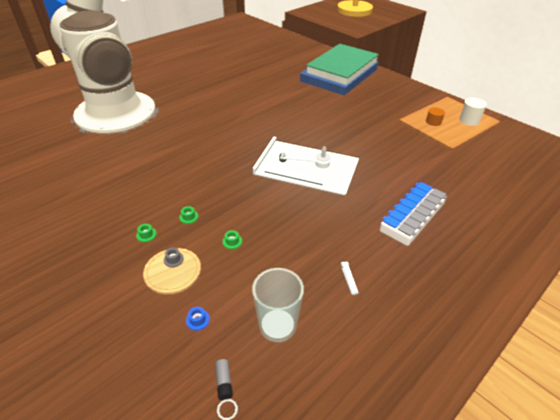

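The top view shows the dark nut at about (344,241) on the coaster at (349,235), and the pin at about (179,240) on the stand. The green and blue rings are decoys. In the scene view the nut is at (173,257) and the pin tip at (323,150).

```bash
cat > m.py <<'E'
from h import *
T=cv2.imread('pics/top0.png');S=cv2.imread('pics/sc0.png')
ct=get_calibration('top');cs=get_calibration('scene')
def dark(im,cx,cy,r):
    h=im[cy-r:cy+r,cx-r:cx+r].astype(int); m=((h.max(2)<110)).astype('uint8')
    n,l,st,ce=cv2.connectedComponentsWithStats(m)
    k=1+np.argmax(st[1:,4]); return ce[k]+[cx-r,cy-r],st[k]
p,st=dark(T,344,241,12);print(p,st,onz(ct,*p,15))
p2,st=dark(S,173,257,13);print(p2,st,onz(cs,*p2,15))
for z in(0,10,56): print(z,onz(ct,179,240,z),onz(cs,323,148,z))
big=np.hstack([cv2.resize(T[190:310,140:240],(400,480),interpolation=2),cv2.resize(S[130:200,250:365],(394,240),interpolation=2).repeat(2,0)[:480]])
big=np.zeros((560,800,3),'uint8');big[:480,:400]=cv2.resize(T[190:310,140:240],(400,480),interpolation=2);big[:234,410:]=cv2.resize(S[130:199,250:365],(390,234),interpolation=2);big[250:490,410:650]=cv2.resize(T[211:271,314:374],(240,240));cv2.imwrite('pics/crop.png',big)
E
python3 m.py
```

```text
Traceback (most recent call last):
  File "m.py", line 8, in <module>
    p,st=dark(T,344,241,12);print(p,st,onz(ct,*p,15))
         ~~~~^^^^^^^^^^^^^^
  File "m.py", line 7, in dark
    k=1+np.argmax(st[1:,4]); return ce[k]+[cx-r,cy-r],st[k]
        ~~~~~~~~~^^^^^^^^^^
ValueError: attempt to get argmax of an empty sequence
```

```bash
sed -i 's/m=((h.max(2)<110))/m=((h[:,:,2]-h[:,:,0]<35))/' m.py; python3 m.py
```

```text
[343.55833333 240.88333333] [  6   6  12  13 120] [ 536.7084147  -162.95634649   15.        ]
[172.77454545 257.29818182] [  4   4  19  19 275] [ 537.83203057 -161.85297225   15.        ]
0 [530.51742065 222.01293128   0.        ] [478.80301748 280.97094036   0.        ]
10 [530.61660297 219.88896045  10.        ] [488.0632383  269.65833191  10.        ]
56 [531.07284162 210.11869464  56.        ] [530.66025405 217.62033302  56.        ]
```

View pics/crop.png

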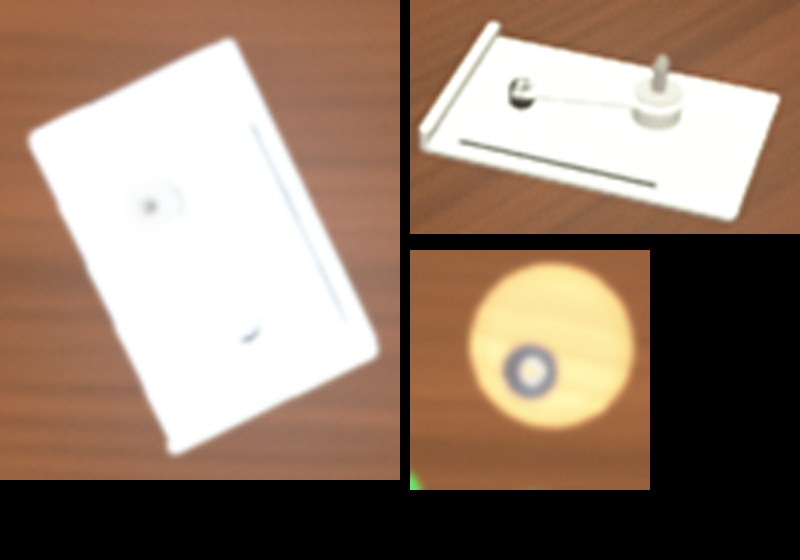

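>>> arm_command(steps=[0.0315,0.0195,0.0025,0,0.0315,0.0195,0.0025,0,0.0315,0.0195,0.0025,0,0.0315,0.0195,0.0025,0,0.0315,0.0195,0.0025,0,0.0315,0.0195,0.0025,0,0.0315,0.0195,0.0025,0,0.0315,0.0195,0.0025,0,0.0315,0.0195,0.0025,0,0.0315,0.0195,0.0025,0,0.0315,0.0195,0.0025,0,0.0315,0.0195,0.0025,0,0,0,0,-0.132,0,0,0,-0.132,0,0,0,-0.132,0,0,0,0], grip=0.0854)

```text
clock: 2.1
position: [499.2, 214.8, 200.9]
ee_rot: [1.0, -0.001, -0.0, 0.0]
contact_force: [-0.7, 0.2, -1.2]
gripper_width: 85.3
grasp_force: 0.0
```

```bash
python3 - <<'E'
from h import *
s=read_state();print(s['position'],s['ee_rot'])
a,c=shot('wrist','w1.png');np.save('c1.npy',c,allow_pickle=True);print(c)
print(proj(c,(531,213,56)),proj(c,(531,213,25)))
E
```

```text
[499.2460144  214.82526506 200.90886991] [ 9.99999590e-01 -7.78286626e-04 -4.05823487e-04  2.22007416e-04]
{'camera_matrix': array([[366.66591026,   0.        , 279.25670782],
       [  0.        , 366.66591026, 209.61789139],
       [  0.        ,   0.        ,   1.        ]]), 'cam_to_world': array([[-1.54185433e-03, -9.53780190e-01, -3.00501200e-01,
         5.74422509e+02],
       [-9.99998310e-01,  1.77141755e-03, -4.91483028e-04,
         2.13126123e+02],
       [ 1.00107987e-03,  3.00499934e-01, -9.53781310e-01,
         3.44451208e+02],
       [ 0.00000000e+00,  0.00000000e+00,  0.00000000e+00,
         1.00000000e+00]])}
[279.13495253 152.02348331] [279.11047003 146.63292811]
```

View pics/w1.png

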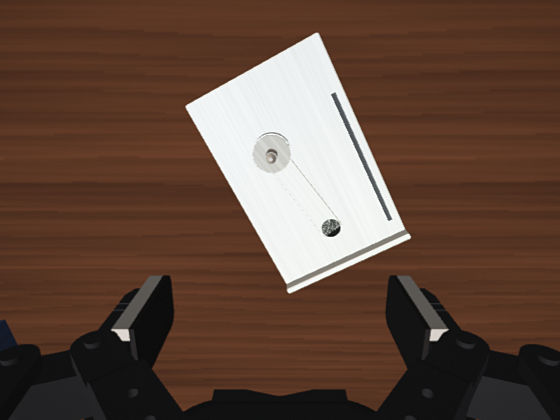

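The wrist view shows the pin tip at about (271,156) in the washer disc at (271,152), with the leg running toward (331,228).

```bash
python3 - <<'E'
from h import *
im=cv2.imread('pics/w1.png');c=np.load('c1.npy',allow_pickle=True).item()
g=im.max(2)
cv2.imwrite('pics/w1c.png',cv2.resize(im[126:186,236:306],(700,600),interpolation=cv2.INTER_NEAREST))
for uv in [(271,156)]: print(onz(c,*uv,56))
ct=get_calibration('top');cs=get_calibration('scene')
# two/three-view triangulation
A=np.zeros((3,3));b=np.zeros(3)
for cc,uv in((c,(271,156)),(ct,(177.5,241.5)),(cs,(323.7,146.2))):
    o,d=ray(cc,*uv);d/=np.linalg.norm(d);P=np.eye(3)-np.outer(d,d);A+=P;b+=P@o
    print(onz(cc,*uv,56))
print(np.linalg.solve(A,b))
E
```

```text
[527.87860066 219.41924918  56.        ]
[527.87860066 219.41924918  56.        ]
[527.67559106 213.3271942   56.        ]
[527.18412704 223.62468758  56.        ]
[528.93249634 217.17734872  59.00249551]
```

View pics/w1c.png

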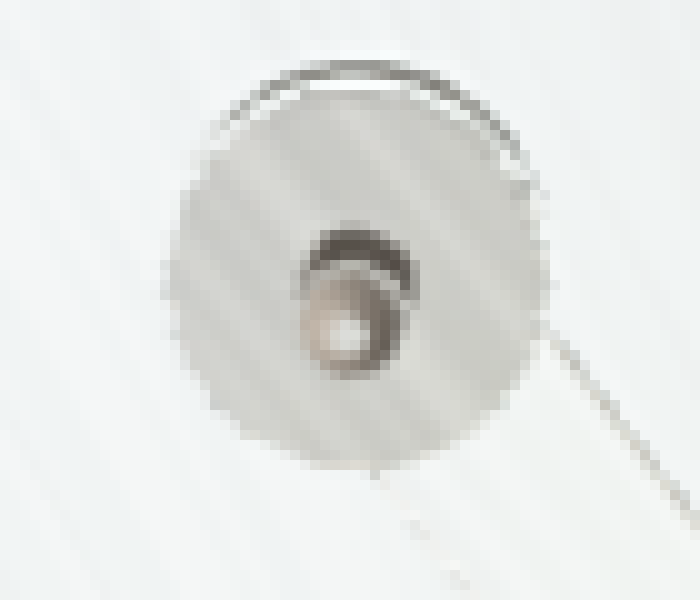

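>>> arm_command(steps=[0,0.035,0,0,0,0.035,0,0,0,0.035,0,0,0,0.035,0,0,0,0.035,0,0,0,0.035,0,0,0,0.035,0,0,0,0.035,0,0,0,0.035,0,0,0,0.035,0,0,0,0.028,0.02,0,0,0,0.02,0,0,0,0,0])

```text
clock: 3.78
position: [498.3, -163.2, 159.8]
ee_rot: [1.0, -0.001, -0.002, -0.0]
contact_force: [-0.3, 0.3, 0.9]
gripper_width: 85.3
grasp_force: 0.0
```

```bash
python3 - <<'E'
from h import *
s=read_state();print(s['position'],s['ee_rot'])
a,c=shot('wrist','w2.png');np.save('c2.npy',c,allow_pickle=True)
print(proj(c,(537,-162.5,24)))
E
```

```text
[ 498.30089947 -163.18554431  159.77954449] [ 9.99997286e-01 -1.09983502e-03 -2.04564511e-03 -1.82699252e-04]
[275.91905969 144.06671518]
```

View pics/w2.png

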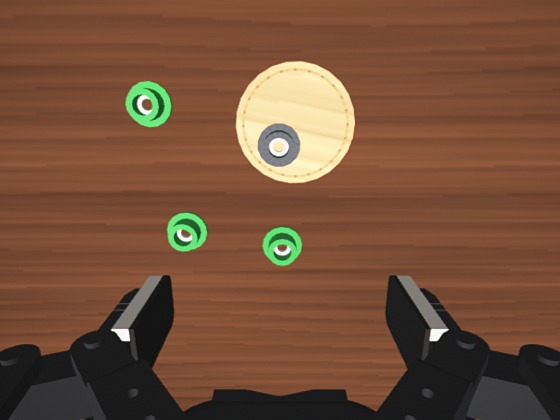

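The wrist view shows the nut on the coaster at about (279,146), with the gripper open and clear.

```bash
python3 - <<'E'
from h import *
im=cv2.imread('pics/w2.png').astype(int);c=np.load('c2.npy',allow_pickle=True).item()
x0,y0=250,118
h=im[y0:y0+55,x0:x0+58]
m=((h[:,:,2]-h[:,:,0]<35)&(h.max(2)<150)).astype('uint8')
n,l,st,ce=cv2.connectedComponentsWithStats(m);k=1+np.argmax(st[1:,4]);print(st[k])
cn,_=cv2.findContours((l==k).astype('uint8'),cv2.RETR_EXTERNAL,cv2.CHAIN_APPROX_NONE)
e=cv2.minEnclosingCircle(cn[0]);print(e)
u,v=e[0][0]+x0,e[0][1]+y0
for z in(6,9,15,24):print(z,onz(c,u,v,z))
# sides at flange height
xs=st[k][0]+x0; print(onz(c,xs,v,8),onz(c,xs+st[k][2],v,8),onz(c,u,st[k][1]+y0,8),onz(c,u,st[k][1]+st[k][3]+y0,8))
c1=np.load('c1.npy',allow_pickle=True).item()
print('pin',onz(c1,270.5,158.8,56),'washer', [onz(c1,236+35.8-.5,126+27.8-.5,z) for z in(24,30,36)])
for z in (24,30,36): print(z, np.linalg.norm(onz(c1,236+16.8,153.3,z)-onz(c1,236+54.8,153.3,z)))
# pin tip again: base hole line
E
```

```text
[   8    6   42   42 1086]
((28.57798194885254, 26.62385368347168), 21.12594223022461)
6 [ 534.16811715 -164.47399804    6.        ]
9 [ 534.56963978 -164.47974127    9.        ]
15 [ 535.37268505 -164.49122774   15.        ]
24 [ 536.57725294 -164.50845744   24.        ]
[ 534.47206799 -148.02606815    8.        ] [ 534.39804126 -181.60479897    8.        ] [ 550.54284493 -164.52192353    8.        ] [ 517.15410088 -164.43051432    8.        ]
pin [525.66146989 219.83280677  56.        ] washer [array([525.07984054, 219.83554808,  24.        ]), array([526.00371289, 219.70992348,  30.        ]), array([526.92758524, 219.58429889,  36.        ])]
24 33.21124127491817
30 32.589407302175395
36 31.967573329432593
```

>>> arm_command(steps=[0.0093,0.0003,0.012,0,0.0093,0.0003,0.012,0,0.0093,0.0003,0.012,0,0.0093,0.0003,0.012,0,0,0,0.022,0,0,0,0.022,0,0,0,0.022,0,0,0,0.02,0,0,0,0.012,0,0,0,0.004,0,0,0,0,0])

```text
clock: 5.2
position: [537.1, -164.2, 11.4]
ee_rot: [1.0, 0.0, 0.0, 0.0]
contact_force: [0.0, -0.0, -0.2]
gripper_width: 85.6
grasp_force: 0.0
```

>>> arm_command(steps=[0,0,0,0,0,0,0,0,0,0,0,0,0,0,0,0,0,0,0,0,0,0,0,0], grip=0.0)

```text
clock: 5.95
position: [537.1, -164.2, 11.9]
ee_rot: [1.0, 0.0, 0.0, 0.0]
contact_force: [-0.5, 0.7, 5.1]
gripper_width: 21.6
grasp_force: 59.0
```

```bash
python3 - <<'E'
from h import *
s=read_state();print(s['position'],s['contact_force'],s['wrist_torque'])
a,c=shot('wrist','w3.png');b,_=shot('scene','s3.png');t,_=shot('top','t3.png')
o=np.zeros((580,800,3),'uint8');o[:420,:560]=a[:,:,::-1];o[420:580,:240]=cv2.resize(b[217:297,113:233,::-1],(240,160));o[:240,560:]=cv2.resize(t[211:271,314:374,::-1],(240,240))
o[420:580,250:490]=cv2.resize(a[190:270,220:340,::-1],(240,160))
cv2.imwrite('pics/g.png',o)
E
```

```text
[ 537.12325954 -164.21958186   11.91944041] [-0.45081777  0.72178672  5.14197189] [0.12878853 0.24785996 0.04153267]
```

View pics/g.png

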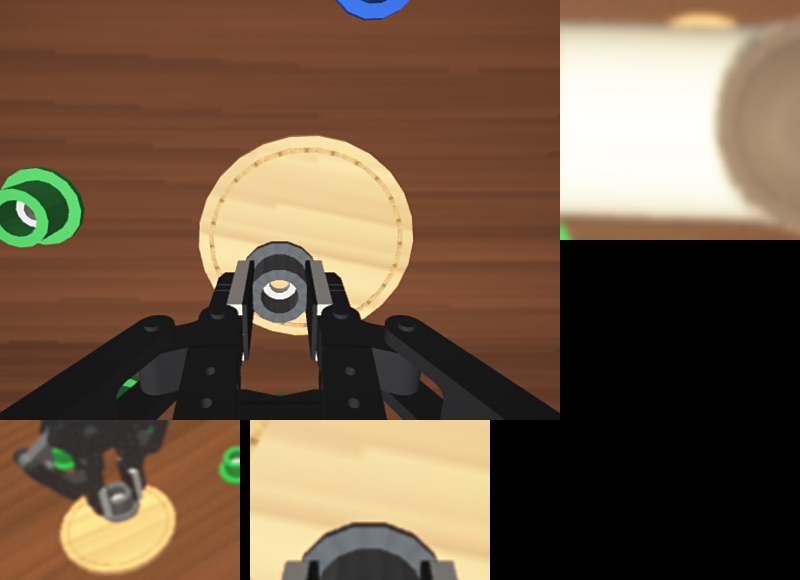

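The gripper view shows the dark nut upright and centred between the pads at about (279,290), a good grasp. Next I lift and carry it over the pin.

>>> arm_command(steps=[0,0,-0.01,0,0,0,-0.02,0,0,0,-0.025,0,0,0,-0.025,0,0,0,-0.02,0,-0.0007,-0.032,0,0,-0.0007,-0.032,0,0,-0.0007,-0.032,0,0,-0.0007,-0.032,0,0,-0.0007,-0.032,0,0,-0.0007,-0.032,0,0,-0.0007,-0.032,0,0,-0.0007,-0.032,0,0,-0.0007,-0.032,0,0,-0.0007,-0.032,0,0,-0.0007,-0.032,0,0,-0.0007,-0.032,0,0,0,0,0,0,0,0,0,0])

```text
clock: 8.48
position: [527.9, 219.4, 111.1]
ee_rot: [1.0, 0.0, -0.0, 0.0]
contact_force: [-0.9, -0.2, -0.8]
gripper_width: 21.4
grasp_force: 58.9
```

```bash
python3 - <<'E'
from h import *
s=read_state();print(s['position'],s['ee_rot'],s['contact_force'],s['gripper_width'])
a,c=shot('wrist','w4.png');b,cs=shot('scene','s4.png')
w3=cv2.imread('pics/w3.png');w4=a[:,:,::-1]
# nut shift in hand: template match
t=w3[262:325,250:310];r=cv2.matchTemplate(np.ascontiguousarray(w4[240:345,230:330]),t,cv2.TM_CCOEFF_NORMED);print(cv2.minMaxLoc(r)[1::2],(20,22))
o=np.zeros((580,800,3),'uint8');o[:420,:560]=w4;
u,v=proj(cs,(526,220,70)).astype(int);o[:320,480:800]=cv2.resize(b[v-40:v+40,u-40:u+40,::-1],(320,320));cv2.imwrite('pics/g4.png',o)
E
```

```text
[527.85337313 219.40187853 111.13967   ] [ 9.99999882e-01  5.64248940e-05 -4.34225862e-04  2.12335457e-04] [-0.88680971 -0.17653245 -0.8165882 ] 21.363083131954095
(0.8774648308753967, (20, 22)) (20, 22)
```

View pics/g4.png

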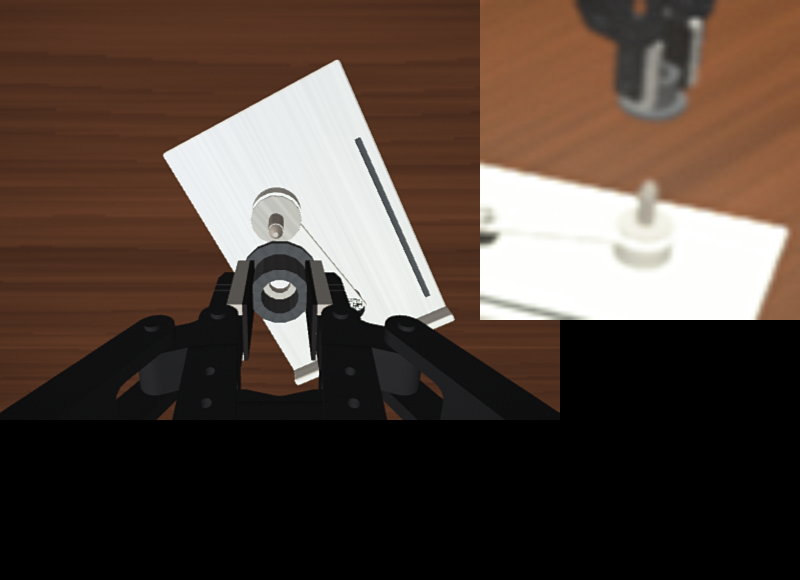

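The nut has not slipped and shows at (279,285), with the pin tip just ahead of it at about (276,234). In the scene view the nut hangs above the pin.

```bash
python3 - <<'E'
from h import *
im=cv2.imread('pics/w4.png').astype(int);c=get_calibration('wrist')
p=im[222:242,264:290]
print(p.max(2))
for uv in((276,233),(276.5,234)):print(onz(c,*uv,56))
g=im[236:250,270:290].max(2);print(g[:,::3])
for v in(240,241,242):print(onz(c,279.5,v,108.2)-[17,0,0])
m=im[246:262,225:340].max(2)
print(m[2],m[8])
E
```

```text
[[193 194 198 196 168 108 103  99 100  99  99  91  91  89  89  86  85  84
   81 123 197 197 195 194 195 194]
 [193 193 195 195 165 106 106 119 119 119 147 142 139 124 118  94  83  81
   80 123 198 195 194 194 194 195]
 [194 193 195 188 149 106 118 139 164 198 192 159 173 181 196 162 117  83
   79 123 200 196 192 193 194 193]
 [197 193 195 186 142 120 167 189 155 140 137 130 132 131 142 155 185 136
   88 121 202 198 194 193 193 194]
 [199 196 194 180 135 152 190 169 153 146 140 136 130 121 116 120 160 185
  133 129 202 201 195 193 193 194]
 [203 199 196 180 153 184 171 160 158 153 149 142 134 126 118 110 118 156
  182 166 204 202 198 194 193 193]
 [204 203 200 190 169 169 168 165 164 160 154 148 138 131 123 111 107 122
  153 165 204 204 199 196 195 193]
 [203 203 202 194 172 157 171 171 169 166 158 152 140 132 123 114 109 120
  165 192 190 204 201 199 196 194]
 [202 203 203 202 191 174 174 175 176 173 163 153 143 134 124 117 111 109
  147 205 205 207 204 201 199 195]
 [200 202 203 204 196 183 178 181 181 178 166 157 145 131 123 116 108 102
  137 206 209 207 206 204 199 197]
 [198 200 
[... 1956 characters left out ...]
  92  93  91  91  91  90  88  86  87  88  90  92  93  94
  92  88  83  62  37  47 118 204 248 243 239 240 240 240 240 239 238 238
 239 241 242 242 233 180 157 228 242 241 240 238 238 239 237 236 235 238
 239 240 239 239 240 241 242] [245 241 241 241 240 239 237 237 239 240 240 239 239 239 239 241 242 242
 238 237 240 243 247 244 164  65  51  82  92  94  93  93  93  93  93  92
  92  91  89  86  87  89  91  92  94  94  95  87  70  65  55  54  54  55
  56  57  57  57  57  58  64  84  92  90  90  92  91  93  92  92  92  91
  91  90  91  90  87  87  88  88  90  87  68  45 105 203 247 244 241 240
 241 240 239 239 238 240 241 242 242 228 176 177 242 243 239 239 239 237
 235 235 238 239 240 240 240]
```

>>> arm_command(steps=[0.0008,-0.0024,0,0,0,0,0.012,0,0,0,0.014,0,0,0,0.012,0,0,0,0.008,0,0,0,0,0])

```text
clock: 9.32
position: [528.7, 221.9, 64.3]
ee_rot: [1.0, 0.0, -0.001, 0.001]
contact_force: [0.0, 0.7, -1.4]
gripper_width: 22.2
grasp_force: 58.9
```

```bash
python3 - <<'E'
from h import *
s=read_state();print(s['position'],s['contact_force'])
a,c=shot('wrist','w5.png');b,cs=shot('scene','s5.png');t,ct=shot('top','t5.png')
o=np.zeros((420,800,3),'uint8')
u,v=proj(cs,(526,222,58)).astype(int);o[:400,:400]=cv2.resize(b[v-25:v+25,u-25:u+25,::-1],(400,400),interpolation=2)
o[:400,400:]=cv2.resize(a[230:330,230:330,::-1],(400,400),interpolation=2)
cv2.imwrite('pics/g5.png',o)
E
```

```text
[528.69579601 221.93891995  64.32700921] [ 0.0406819   0.7114023  -1.36467292]
```

View pics/g5.png

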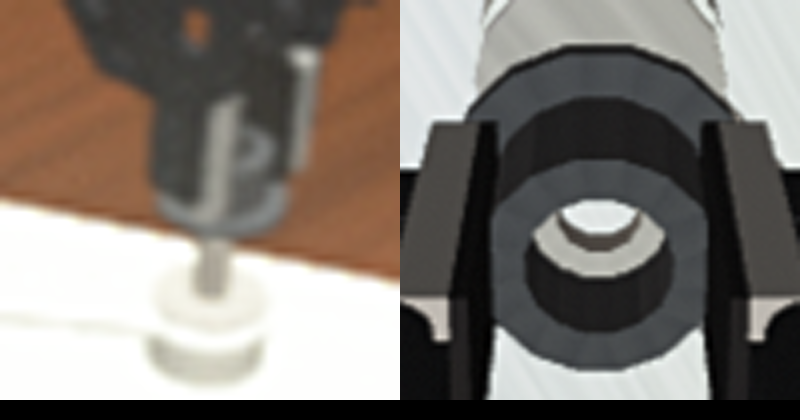

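The nut sits just above the pin. In the wrist crop the washer and flange are centred in y. The scene crop suggests a small offset to the right, so I check the parallax.

```bash
python3 - <<'E'
from h import *
cs=get_calibration('scene');c=get_calibration('wrist')
for z in(25,45,58,61):print(z,proj(cs,(526,222,z)),proj(cs,(527,222,z)))
u0,v0=proj(cs,(526,222,58)).astype(int)-25
print(u0,v0)
b=cv2.imread('pics/s5.png').astype(int)
for v in (25,26,27,28,30,31,32,34,36,38): print(v+v0, b[v0+v,u0+15:u0+40].max(1))
w=cv2.imread('pics/w5.png').max(2).astype(int); print(w[225:250,270:290:6].T)
for z in (58.4,):
  for v in (240,241,242): print(onz(c,280,v,z)-[17,0,0])
E
```

```text
25 [321.65080829 158.20737305] [321.99154787 158.40884461]
45 [322.36505288 150.56722221] [322.71160087 150.76730401]
58 [322.84152724 145.47045844] [323.19195747 145.66953411]
61 [322.95288894 144.27924159] [323.30422739 144.47807299]
297 120
145 [148 148 147 143 131 129 127 108  94 110 138 156 153 123  98  93  97 107
 128 135 129 129 132 132 133]
146 [142 143 142 140 127 123 131 134 132 142 156 159 145 116 100 105 114 127
 134 129 125 128 134 133 137]
147 [140 135 132 136 130 122 120 121 132 144 152 148 132 121 119 126 130 135
 127 117 122 133 138 137 141]
148 [213 197 186 172 157 143 127 117 113 117 126 128 123 122 123 124 120 117
 115 122 130 137 141 144 147]
150 [255 255 255 255 255 255 255 255 243 193 161 172 177 161 142 128 128 130
 135 138 142 144 147 150 150]
151 [255 255 255 255 255 255 255 255 255 233 179 176 180 184 197 198 189 175
 161 146 141 143 143 145 146]
152 [254 254 255 255 255 255 254 255 255 228 176 173 176 203 247 255 255 252
 238 220 206 195 184 164 152]
154 [255 255 255 255 253 249 246 245 232 192 169 172 175 205 237 246 249 254
 255 255 255 255 255 255 255]
156 [254 254 255 253 248 244 245 245 235 207 178 175 182 221 241 245 244 246
 252 254 255 255 255 255 255]
158 [255 255 255 255 247 238 241 243 245 244 242 240 240 242 244 243 241 241
 249 254 255 255 254 254 254]
[[174 173 173 172 171 169 170 171 174 175 178 179 182 183 186 189 120  41
   29  65  80  81  80  80  81]
 [175 174 173 173 172 171 171 173 172 172 171 171 170 170 176 181  71  23
   46  73  75  75  74  75  76]
 [177 180 182 184 183 181 178 175 175 173 173 172 172 172 177 179  70  25
   50  78  82  80  80  79  80]
 [173 171 170 171 171 174 175 178 179 180 183 184 181 180 178 179 108  37
   36  73  83  81  78  78  76]]
[525.96228168 220.4229823   58.4       ]
[525.48531579 220.4225045   58.4       ]
[525.0075116  220.42202586  58.4       ]
```

>>> arm_command(steps=[0,0,0.002,0,0,0,0.002,0,0,0,0.001,0,0,0,0,0])

```text
clock: 9.98
position: [529.0, 222.2, 60.2]
ee_rot: [1.0, 0.0, -0.0, 0.0]
contact_force: [-0.2, 0.1, -0.2]
gripper_width: 21.6
grasp_force: 58.9
```

>>> arm_command(steps=[0,0,0.001,0,0,0,0.001,0,0,0,0.001,0,0,0,0,0])

```text
clock: 10.48
position: [529.0, 222.2, 57.2]
ee_rot: [1.0, 0.0, -0.0, 0.0]
contact_force: [0.1, 0.6, -0.4]
gripper_width: 21.8
grasp_force: 58.9
```

>>> arm_command(steps=[0,0,0.001,0,0,0,0.001,0,0,0,0,0])

```text
clock: 10.85
position: [529.0, 222.2, 55.2]
ee_rot: [1.0, 0.0, -0.0, 0.0]
contact_force: [0.3, 0.1, 0.2]
gripper_width: 21.9
grasp_force: 58.9
```

>>> arm_command(steps=[0,0,0.001,0,0,0,0.001,0,0,0,0.001,0,0,0,0,0])

```text
clock: 11.35
position: [528.9, 222.1, 52.1]
ee_rot: [1.0, 0.0, -0.0, 0.0]
contact_force: [-0.4, -0.5, -1.1]
gripper_width: 21.3
grasp_force: 58.9
```

>>> arm_command(steps=[0,0,0.001,0,0,0,0.001,0])

```text
clock: 11.6
position: [528.9, 221.9, 50.5]
ee_rot: [1.0, 0.0, -0.0, 0.0]
contact_force: [-2.3, -1.5, 3.8]
gripper_width: 22.0
grasp_force: 59.3
```

>>> arm_command(steps=[0,0,0.001,0,0,0,0.001,0])

```text
clock: 11.85
position: [528.9, 221.9, 48.6]
ee_rot: [1.0, 0.0, -0.0, 0.0]
contact_force: [-2.9, -2.7, 5.6]
gripper_width: 21.5
grasp_force: 59.4
```

>>> arm_command(steps=[-0.0003,0.0003,0.001,0,0,0,0.001,0,0,0,0,0])

```text
clock: 12.22
position: [528.8, 221.9, 46.7]
ee_rot: [1.0, 0.0, 0.0, -0.0]
contact_force: [-2.2, -0.5, 5.4]
gripper_width: 21.6
grasp_force: 59.4
```

>>> arm_command(steps=[-0.0002,0.0002,0.001,0,0,0,0.001,0,0,0,0,0])

```text
clock: 12.6
position: [528.8, 221.9, 44.7]
ee_rot: [1.0, 0.0, 0.0, -0.0]
contact_force: [-2.6, -1.6, 5.1]
gripper_width: 21.6
grasp_force: 59.4
```

>>> arm_command(steps=[-0.0002,0,0.001,0,0,0,0.001,0])

```text
clock: 12.85
position: [528.8, 222.0, 42.9]
ee_rot: [1.0, 0.0, 0.001, -0.0]
contact_force: [-2.1, -2.5, 7.5]
gripper_width: 21.7
grasp_force: 59.5
```

>>> arm_command(steps=[0,0,0.001,0,0,0,0.001,0])

```text
clock: 13.1
position: [528.8, 221.9, 40.9]
ee_rot: [1.0, 0.0, 0.001, -0.0]
contact_force: [-2.2, -2.1, 6.7]
gripper_width: 21.7
grasp_force: 59.6
```

>>> arm_command(steps=[0,0,0.001,0,0,0,0.001,0])

```text
clock: 13.35
position: [528.8, 221.9, 38.9]
ee_rot: [1.0, 0.0, 0.0, -0.0]
contact_force: [-1.4, -2.4, 7.4]
gripper_width: 21.3
grasp_force: 59.5
```

>>> arm_command(steps=[0,0,0.001,0,0,0,0.001,0])

```text
clock: 13.6
position: [528.8, 221.9, 36.9]
ee_rot: [1.0, 0.0, 0.001, -0.0]
contact_force: [-1.3, -2.3, 6.4]
gripper_width: 21.8
grasp_force: 59.6
```

>>> arm_command(steps=[0,0,0.001,0,0,0,0.001,0])

```text
clock: 13.85
position: [528.8, 221.9, 35.2]
ee_rot: [1.0, 0.0, 0.001, -0.0]
contact_force: [-2.8, -2.5, 8.1]
gripper_width: 21.5
grasp_force: 59.7
```

>>> arm_command(steps=[0,0,0.001,0,0,0,0.001,0])

```text
clock: 14.1
position: [528.8, 222.0, 33.4]
ee_rot: [1.0, 0.0, 0.001, -0.0]
contact_force: [-4.1, -1.7, 9.8]
gripper_width: 21.6
grasp_force: 59.9
```

>>> arm_command(steps=[0,0,0.001,0])

```text
clock: 14.22
position: [528.8, 221.9, 32.5]
ee_rot: [1.0, 0.0, 0.001, -0.0]
contact_force: [-3.7, -2.8, 10.5]
gripper_width: 21.4
grasp_force: 59.9
```

>>> arm_command(steps=[0,0,0.001,0])

```text
clock: 14.35
position: [528.8, 222.0, 32.2]
ee_rot: [1.0, 0.001, 0.001, -0.0]
contact_force: [-6.5, -2.0, 18.2]
gripper_width: 21.7
grasp_force: 60.8
```

>>> arm_command(steps=[0,0,0,0])

```text
clock: 14.48
position: [528.8, 222.0, 32.3]
ee_rot: [1.0, 0.001, 0.001, -0.0]
contact_force: [-5.0, -2.0, 13.6]
gripper_width: 21.5
grasp_force: 60.4
```

>>> arm_command(steps=[0,0,0.0003,0,0,0,0,0])

```text
clock: 14.72
position: [528.8, 222.0, 32.3]
ee_rot: [1.0, 0.001, 0.001, -0.0]
contact_force: [-6.3, -3.0, 15.2]
gripper_width: 21.2
grasp_force: 60.5
```

>>> arm_command(steps=[0,0,-0.0007,0])

```text
clock: 14.85
position: [528.8, 222.0, 32.4]
ee_rot: [1.0, 0.0, 0.001, -0.0]
contact_force: [-3.1, -2.2, 8.8]
gripper_width: 21.3
grasp_force: 59.9
```

>>> arm_command(steps=[0,0,0,0,0,0,0,0,0,0,0,0,0,0,0,0], grip=0.07)

```text
clock: 15.35
position: [528.4, 221.8, 30.4]
ee_rot: [1.0, 0.0, -0.0, 0.0]
contact_force: [0.1, 0.2, 0.4]
gripper_width: 69.7
grasp_force: 0.0
```

>>> arm_command(steps=[0,0,-0.01,0,0,0,-0.02,0,0,0,-0.03,0,0,0,-0.03,0,0,0,-0.03,0,-0.025,0,-0.02,0,-0.02,0,0,0,0,0,0,0])

```text
clock: 16.35
position: [482.6, 221.7, 171.9]
ee_rot: [1.0, 0.001, 0.001, -0.001]
contact_force: [-0.5, -0.8, -0.6]
gripper_width: 70.2
grasp_force: 0.0
```

```bash
python3 - <<'E'
from h import *
a,c=shot('wrist','w6.png');b,cs=shot('scene','s6.png')
o=np.zeros((420,800,3),'uint8')
u,v=proj(cs,(526,221,35)).astype(int);o[:400,:400]=cv2.resize(b[v-25:v+25,u-25:u+25,::-1],(400,400),interpolation=2)
u,v=proj(c,(526,220,35)).astype(int);v=max(v,40);o[:400,400:]=cv2.resize(a[v-40:v+40,u-40:u+40,::-1],(400,400),interpolation=2)
cv2.imwrite('pics/g6.png',o);print(read_state()['clock'])
E
```

```text
16.45
```

View pics/g6.png

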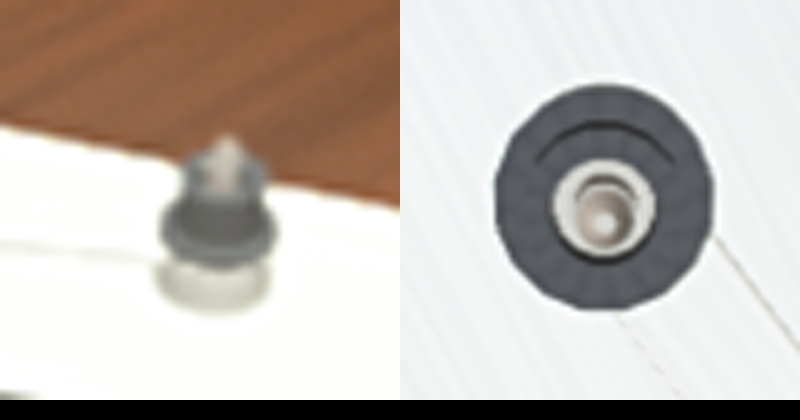

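The final view shows the nut seated level on the pin, with the pin tip centred in the bore at about (605,215) in the crop and the gripper clear.

```bash
python3 -c "
from bench import *
print(job_done())"
```

```text
the job is handed in; nothing more can be done
None
```

I pressed the dark steel nut flange down onto the pivot pin until it hit the firm stop (peak wrist reading about 18 N, of which I estimate about 11 N on the washer, limit 25 N), then let go, backed off clear and handed the job in at about 16.5 s; the last view shows it level on the pin, and no judgement came back.

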